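# Sweep the 45 adapters into their tray

## Task

Three loose black plastic 45-rpm adapters are scattered on the record shop's desk. Sweep all three along the desk, with the outside of the fingers, over the flat front lip and into the low steel tray, so that each ends lying flat on the tray's floor, wholly inside its front edge. Slide them gently: do not pick up, pinch, press hard on or flick them, and leave the record weight, gel pot, brush and cassette where they are.

Things in the scene. Friction and masses are not known exactly. Their poses are not given: they have to be found in the camera images.
- tray: Low fixed tray of plain sheet steel, 170 mm deep (x) by 220 wide (y). Rims 3 mm thick at the back (+x) and both sides (+y, -y), 35 mm high, the side rims dropping to 14 mm over the front 35 mm. The floor is 2 mm thick. Origin at the centre of its underside, on the desk; x points from the open front to the back, z up. The front looks roughly to the robot's right (world -y), within 0.3 rad.
- tray_mouth (a point): Middle of the tray's open front edge, on the desk, 85 mm in front of the tray's origin; axes as the tray's. Here the floor is flattened to a lip that rises from the desk (0 mm) to the 2 mm floor over 25 mm, so that things slide straight in. The clear opening is 214 mm wide.
- adapter1: A solid black plastic 45-rpm record adapter: a round puck 38 mm in diameter, upright side up to 9 mm, then a low dome to 13 mm, with a 7 mm pale centre hole; about 15 g. Lies flat and loose on the white desk, slides easily. Origin at the centre of its underside, z up. The three adapters are alike.
- adapter2: A solid black plastic 45-rpm record adapter: a round puck 38 mm in diameter, upright side up to 9 mm, then a low dome to 13 mm, with a 7 mm pale centre hole; about 15 g. Lies flat and loose on the white desk, slides easily. Origin at the centre of its underside, z up. The three adapters are alike.
- adapter3: A solid black plastic 45-rpm record adapter: a round puck 38 mm in diameter, upright side up to 9 mm, then a low dome to 13 mm, with a 7 mm pale centre hole; about 15 g. Lies flat and loose on the white desk, slides easily. Origin at the centre of its underside, z up. The three adapters are alike.
- weight: Record weight, a bystander: steel cylinder 76 mm in diameter and 40 mm high, 0.5 kg, loose. Origin at the centre of its underside. It and the gel pot may have changed places.
- gelpot: Stylus-cleaning gel pot, a bystander: flat grey plastic tub 54 mm in diameter and 18 mm high with a pale clear top, loose. Origin at the centre of its underside.
- brush: Record brush, a bystander: aluminium-backed black brush 34 x 98 mm and 28 mm high, loose, long side along its y. Origin at the centre of its underside.
- cassette: Audio cassette, a bystander: lies flat, 64 x 100 mm and 12 mm thick, dark plastic with a paper label, loose, long side along its y. Origin at the centre of its underside.

How it is judged:
At the end, for the whole second after the job is handed in: All three adapters lie still and flat on the tray's floor or lip (underside less than 8 mm above the desk, tilt under 0.15 rad), wholly inside the front edge (to 2 mm: centre at least 17 mm behind it) and between the rims; every bystander is within 15 mm of where it stood (x of adapter1 in the frame of tray between -0.068 and 0.085 m and y of adapter1 in the frame of tray between -0.11 and 0.11 m and height (world z) of each of adapter1, adapter2, adapter3 below 0.008 m and angle between each of adapter1, adapter2, adapter3's own z axis and vertical below 0.15 rad and linear speed of each of adapter1, adapter2, adapter3 below 0.01 m/s and x of adapter2 in the frame of tray between -0.068 and 0.085 m and y of adapter2 in the frame of tray between -0.11 and 0.11 m and x of adapter3 in the frame of tray between -0.068 and 0.085 m and y of adapter3 in the frame of tray between -0.11 and 0.11 m and distance of each of weight, gelpot, brush, cassette from where it was at the start of the episode below 0.015 m); the robot touches nothing.
It fails at once if an adapter is lifted more than 18 mm off the desk (height (world z) of any of adapter1, adapter2, adapter3 above 0.018 m).
It fails at once if an adapter is pinched or pressed with more than 15 N (contact force between the fingers and adapter1 above 15 N or contact force between the fingers and adapter2 above 15 N or contact force between the fingers and adapter3 above 15 N).
It fails at once if an adapter is tipped up on edge (more than 0.7 rad) (angle between any of adapter1, adapter2, adapter3's own z axis and vertical above 0.7 rad).
It fails at once if an adapter is flicked or thrown (faster than 0.8 m/s) (linear speed of any of adapter1, adapter2, adapter3 above 0.8 m/s).
It fails at once if one of the bystanders is moved more than 15 mm (distance of any of weight, gelpot, brush, cassette from where it was at the start of the episode above 0.015 m).
It also fails if it takes over 64 s, if anything falls off the work surface, if the arm or the gripper's body presses on something with over 40 N, if the wrist force passes 120 N, or if a joint passes its speed limit or range.

## Robot

A 6-joint arm with a two-finger parallel gripper is mounted at the origin on the work surface. World frame = base frame: x ahead of the robot, y to its left, z up, the work surface at z = 0. Lengths are in m, angles in rad, forces in N, time in s.
With the tool pointing down it reaches from about 0.35 to 0.775 m from the base axis. Payload 7.3 kg.
Tool frame: the origin (TCP) lies midway between the tips of the shut fingers; the grasp point (between the pads) lies 19 mm behind it (ctrl.hold_point_z is the z of the grasp point in the tool frame, in m); z points along the fingers, y is the line along which they close (so a half turn about z gives the same grasp; the last joint's range is limited). The gripper opens to 92 mm and grips with 3 to 60 N. Pads are 19 mm wide; open, the fingers measure 130 mm over their backs; the gripper's body (75 mm by 190 mm) begins 47 mm behind the grasp point.
Start: joints at [-1.453, 0.342, 1.524, -0, 1.275, -0.146], TCP at [0.137, -0.507, 0.194] pointing down, gripper open.
Joint ranges: [-2.53, 2.53], [-0.77, 2.02], [0.04, 2.7], [-1, 4.14], [0.28, 2.66], [-3.11, 3.11]. Speed limits (rad/s): [2.57, 2.57, 3.14, 3.14, 3.14, 3.14].

## Interface

Orientations are given as [roll, pitch, yaw] about the fixed x, y, z axes, in that order (R = Rz(yaw) Ry(pitch) Rx(roll)).
In Python, from rig import observe, grab_frame, calibration, ctrl gives the robot as it stands.
- The arm moves only by the tool jog_arm, never from a script. Its argument "motion" is a list of rows, each a list of 5 numbers: the shift along the tool's x, y, z in m, then the turn about the tool's z in degrees, then the opening, from 0 (shut) to 1 (fully open). In form: [[tx, ty, tz, twist, claw], ...]. A call has 1 to 5 rows; each row is the pose to reach, as a shift and turn from the pose commanded when the call began, along the tool's axes at that moment; what a row does not reach only later rows make up. A row lasts 1/12 s, in which the tool goes at most 41.7 mm and 7.16 degrees, less where a joint would pass 70% of its speed; a pose out of reach is approached as far as the arm can. A call with a gripper value outside its range is refused whole. The fingers move at their own pace and stop on an object; "force" is the grip in N (left out, the last holds). Time passes only in rows, so rows that repeat a pose let the fingers close. It gives the time, the measured TCP pose, the force, the opening and the grip force at its end, in the units of the state.
- observe(): the state, without advancing time (a new reading comes with each control period).
- grab_frame(name): name is "side" or "top"; returns (picture, depth): 420x560x3 uint8, red, green, blue; 420x560 float32, m along the optical axis (not along the pixel's ray), 0 where there is no reading.
- calibration(name): a dict with "intrinsics" (3x3 intrinsics, pixels), "world_from_camera" (4x4, takes a point from camera to world coordinates). Camera axes: x right, y down, z forward; pixel columns grow to the right and rows downward; lengths in m; the calibration is good to about 2 mm. A picture is of the moment at which its call begins. calibration takes no time and is no camera call.
- ctrl.hand_in(): hands the job in; it is judged then, once.
The state is a dict: "time": time; "joint_pos": joint angles; "dq": joint speeds; "joint_torque": joint torques, N m; "position": TCP position; "tool_rot": TCP orientation; "contact_force": force on the tool from outside, world axes, zero at the start; "torque": the same for the moment, N m; "width": finger opening in m; "grasp_force": force on a finger pad.
Only numpy, scipy, OpenCV 4.12 (cv2) and the standard library are available. Lean on these libraries where they do the work, as an engineer would, in place of code of your own. Each camera call takes 0.05 s, during which the arm holds its last target. There are 200 camera calls.

## Working session

There is one attempt and no reset: what is moved stays moved. The work goes in short steps, Python scripts to look and compute and a tool call to move; the robot and the scene stay as the last step left them, time stands still between calls to the robot, and variables do not carry over. Pictures are saved under pics/ and viewed, at most 11 in all, crops included, and the job is handed in when it is done.

Besides the shell and the picture viewer there is one more tool, called after "Emit:" as name(argument=value, ...) on one line, values as JSON. jog_arm: Moves the arm, as the interface text tells. Its arguments: {"type":"object","properties":{"motion":{"type":"array"},"force":{"type":"number"}},"required":["motion"]}

```bash
mkdir -p pics; python3 - <<'E'
from rig import observe, grab_frame, calibration
import cv2,numpy as np
for n in("top","side"):
    p,d=grab_frame(n); cv2.imwrite(f"pics/{n}0.png",p[:,:,::-1]); np.savez(f"{n}0.npz",p=p,d=d)
    c=calibration(n); print(n,np.round(c["intrinsics"],1).tolist(),np.round(c["world_from_camera"],3).tolist())
s=observe();print(s["time"],s["position"],s["tool_rot"],s["width"])
E
```

```text
top [[461.5, 0.0, 272.3], [0.0, 461.5, 204.7], [0.0, 0.0, 1.0]] [[-0.007, -1.0, 0.024, 0.527], [-1.0, 0.007, 0.021, -0.042], [-0.022, -0.024, -0.999, 1.025], [0.0, 0.0, 0.0, 1.0]]
side [[508.7, 0.0, 284.3], [0.0, 508.7, 214.0], [0.0, 0.0, 1.0]] [[0.995, -0.073, 0.061, 0.51], [-0.094, -0.684, 0.723, -0.807], [-0.012, -0.726, -0.688, 0.747], [0.0, 0.0, 0.0, 1.0]]
0.1 [ 0.13688145 -0.50641537  0.19301653] [-3.14020815e+00 -2.06584853e-04  2.63818031e-01] 0.09247529164545713
```

View pics/top0.png

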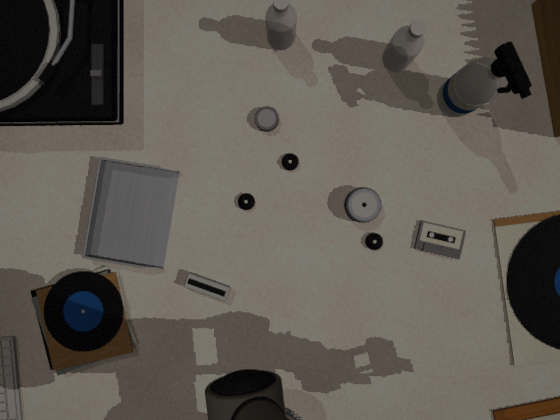

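View pics/side0.png

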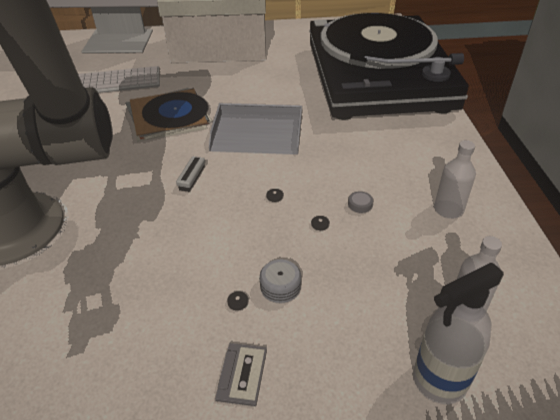

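The top view shows the tray at about (132,213) with its front to the right, and adapters at (246,202), (290,161) and (374,241). The weight is at (363,205), the gel pot at (266,119), the brush at (207,286) and the cassette at (440,238). The side view agrees, and nothing blocks the mouth except the brush near its lower corner.

```bash
cat > h.py <<'E'
import cv2,numpy as np
from rig import *
def ray(n,u,v,z):
    c=calibration(n);T=c["world_from_camera"]
    r=T[:3,:3]@np.linalg.inv(c["intrinsics"])@[u,v,1];return T[:3,3]+r*(z-T[2,3])/r[2]
def adapters(n,p):
    g=cv2.cvtColor(p,cv2.COLOR_RGB2GRAY);k,l,s,ce=cv2.connectedComponentsWithStats((g<50).astype(np.uint8))
    out=[]
    for i in range(1,k):
        x,y,w,h,a=s[i]
        if 100<a<420 and 11<w<28 and 11<h<28:
            u,v=x+w/2-.5,y+h/2-.5; out.append((round(u),round(v),w,h,a,np.round(ray(n,u,v,.008),4).tolist()))
    return out
E
python3 - <<'E'
from h import *
for n in("top","side"):
    p=np.load(n+"0.npz")["p"]
    for o in adapters(n,p):print(n,o)
for nm,u,v,z in [("weight",363,204,.04),("gel",266,119,.018),("brush",207,286,.028),("cass",440,239,.012),
  ("tray BL rim",102,157,.035),("tray BR",85,258,.035),("mouthL",179,171,.014),("mouthR",163,268,.014)]:
    print(nm,np.round(ray("top",u,v,z),3)[:2])
p=np.load("top0.npz")["p"]; cv2.imwrite("pics/c.png",cv2.resize(p[130:320,60:260,::-1],None,fx=3,fy=3,interpolation=2))
E
```

```text
top (394, 59, np.int32(22), np.int32(23), np.int32(184), [0.8719, -0.29, 0.008])
top (290, 162, np.int32(16), np.int32(16), np.int32(202), [0.647, -0.0587, 0.008])
top (246, 202, np.int32(17), np.int32(16), np.int32(202), [0.5593, 0.038, 0.008])
top (374, 241, np.int32(18), np.int32(17), np.int32(216), [0.4707, -0.2413, 0.008])
weight [ 0.551 -0.214]
gel [ 0.74  -0.008]
brush [0.377 0.122]
cass [ 0.474 -0.385]
tray BL rim [0.657 0.348]
tray BR [0.439 0.385]
mouthL [0.627 0.185]
mouthR [0.414 0.221]
```

View pics/c.png

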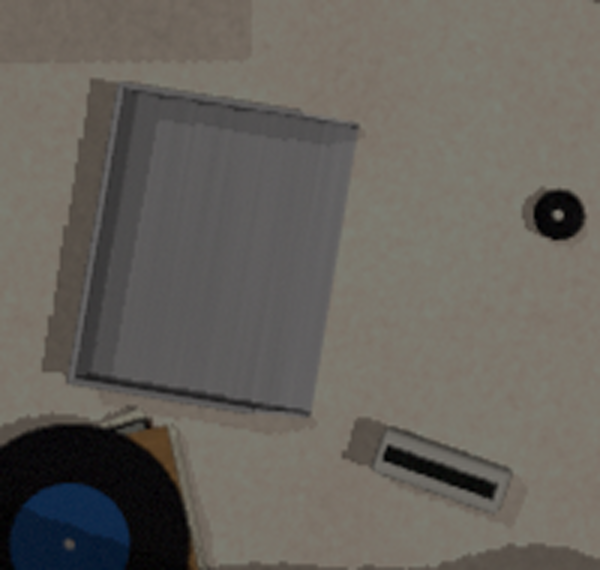

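The crop shows the tray mouth running from (355,125) to (310,413), with the brush clear of it. I'll nest each puck against the front edges of two slightly open fingers and push along tool x. The order is the far adapter, then the middle one, then the last.

Emit:
jog_arm(motion=[[0.378, -0.124, 0.08, -73, 0.18], [0.378, -0.124, 0.08, -73, 0.18], [0.378, -0.124, 0.08, -73, 0.18], [0.378, -0.124, 0.08, -73, 0.18], [0.378, -0.124, 0.08, -73, 0.18]])

```text
time: 0.52
position: [0.3088, -0.3933, 0.152]
tool_rot: [-3.141, -0.0, 0.894]
contact_force: [0.1, -0.1, 0.7]
width: 0.0631
grasp_force: 0.0
```

```bash
cat >> h.py <<'E'
def go(x,y,z,yawdeg):
    s=observe();p=s["position"];a=s["tool_rot"][2];d=np.array([x,y])-p[:2];c,n=np.cos(a),np.sin(a)
    print("t",round(s["time"],2),"pos",np.round(p,4),"yaw",round(np.degrees(a),2),"w",round(s["width"],3),"f",np.round(s["contact_force"],1))
    print("shift",np.round([c*d[0]+n*d[1],n*d[0]-c*d[1],p[2]-z,np.degrees(a)-yawdeg],4))
E
python3 -c "
from h import *
go(.4695,-.289,.09,88.4)"
```

```text
t 0.52 pos [ 0.3088 -0.3933  0.152 ] yaw 51.24 w 0.063 f [ 0.1 -0.1  0.7]
shift [  0.182    0.06     0.062  -37.1585]
```

Emit:
jog_arm(motion=[[0.182, 0.06, 0.062, -37, 0.18], [0.182, 0.06, 0.062, -37, 0.18], [0.182, 0.06, 0.062, -37, 0.18], [0.182, 0.06, 0.062, -37, 0.18], [0.182, 0.06, 0.062, -37, 0.18]])

```text
time: 0.93
position: [0.4706, -0.2891, 0.0893]
tool_rot: [-3.141, -0.001, 1.521]
contact_force: [0.3, -0.3, 0.2]
width: 0.0298
grasp_force: 0.0
```

```bash
python3 -c "
from h import *
go(.4695,-.289,.09,88.4)"
```

```text
t 0.93 pos [ 0.4706 -0.2891  0.0893] yaw 87.14 w 0.03 f [ 0.3 -0.3  0.2]
shift [ 1.0000e-04 -1.1000e-03 -7.0000e-04 -1.2635e+00]
```

Emit:
jog_arm(motion=[[0, -0.001, 0.03, -1.2, 0.18], [0, -0.001, 0.06, -1.2, 0.18], [0, -0.001, 0.075, -1.2, 0.18], [0, -0.001, 0.084, -1.2, 0.18], [0, -0.001, 0.084, -1.2, 0.18]])

```text
time: 1.35
position: [0.4668, -0.2903, 0.0045]
tool_rot: [-3.138, -0.003, 1.535]
contact_force: [-0.3, 0.1, 0.7]
width: 0.0166
grasp_force: 0.0
```

```bash
python3 - <<'E'
from h import *
go(.485,.330-.026,.005,88.4)
p,d=grab_frame("side"); cv2.imwrite("pics/s1.png",cv2.resize(p[150:400,100:400,::-1],None,fx=2,fy=2))
E
```

```text
t 1.35 pos [ 0.4668 -0.2903  0.0045] yaw 87.93 w 0.017 f [-0.3  0.1  0.7]
shift [ 5.946e-01 -3.300e-03 -5.000e-04 -4.672e-01]
```

View pics/s1.png

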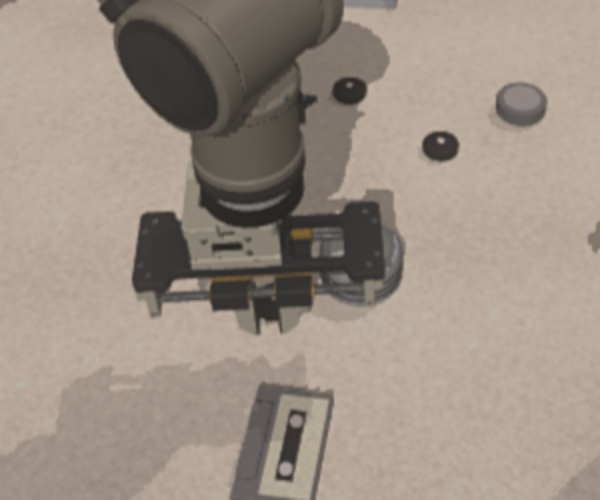

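The fingers are down behind the far adapter. They sit clear of the weight and the cassette.

Emit:
jog_arm(motion=[[0.005, 0, -0.0005, 0, 0.18], [0.012, 0, -0.0005, 0, 0.18], [0.02, -0.001, -0.0005, 0, 0.18], [0.03, -0.001, -0.0005, 0, 0.18], [0.042, -0.001, -0.0005, 0, 0.18]])

```text
time: 1.82
position: [0.4687, -0.2485, 0.0077]
tool_rot: [3.141, 0.001, 1.534]
contact_force: [-0.3, -0.5, -0.0]
width: 0.0166
grasp_force: 0.0
```

Emit:
jog_arm(motion=[[0.014, 0, 0, 0, 0.18], [0.029, 0, 0, 0, 0.18], [0.044, 0, 0, 0, 0.18], [0.059, 0, 0, 0, 0.18], [0.074, 0, 0, 0, 0.18]])

```text
time: 2.23
position: [0.471, -0.1733, 0.0071]
tool_rot: [-3.141, -0.0, 1.535]
contact_force: [0.8, 0.3, -0.7]
width: 0.0165
grasp_force: 0.0
```

```bash
python3 - <<'E'
from h import *
go(.485,.330-.026,.005,88.4)
for n in ("side","top"):
  p,d=grab_frame(n); print([(o[0],o[1],o[5][:2]) for o in adapters(n,p)])
  if n=="side": cv2.imwrite("pics/s2.png",p[100:400,50:450,::-1])
E
```

```text
t 2.23 pos [ 0.471  -0.1733  0.0071] yaw 87.97 w 0.016 f [ 0.8  0.3 -0.7]
shift [ 0.4775 -0.0029  0.0021 -0.4316]
[(187, 37, [0.331, 0.8654]), (146, 69, [0.2164, 0.6539]), (274, 196, [0.5573, 0.0284])]
[(290, 162, [0.647, -0.0587]), (246, 202, [0.5593, 0.038])]
```

View pics/s2.png

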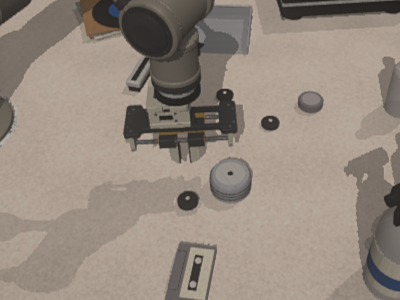

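```bash
python3 - <<'E'
from h import *
s=observe();c=calibration("side")
def proj(n,P):
    c=calibration(n);q=np.linalg.inv(c["world_from_camera"])@[*P,1];k=c["intrinsics"]@q[:3];return np.round(k[:2]/k[2],1)
for z in(.007,.03):print(proj("side",[.471,-.1733,z]))
print("C proj",proj("side",[.4707,-.2413,.008]),"A",proj("side",[.5593,.038,.008]),ray("side",237,300,.008))
p,d=grab_frame("side")
x=cv2.resize(p[215:325,180:300,::-1],None,fx=5,fy=5);cv2.imwrite("pics/s3.png",x)
# point cloud near finger tips
T=c["world_from_camera"];K=c["intrinsics"];v,u=np.mgrid[225:275,200:265];z=d[225:275,200:265]
P=np.stack([(u-K[0,2])/K[0,0]*z,(v-K[1,2])/K[1,1]*z,z],-1)@T[:3,:3].T+T[:3,3]
m=(P[...,2]<.1)&(abs(P[...,1]+.17)<.04)&(abs(P[...,0]-.471)<.05)&(P[...,2]>.004)
Q=P[m];Q=Q[Q[:,2].argsort()];print(np.round(Q[:60:3],3))
E
```

```text
[237.2 270.1]
[236.2 262.1]
C proj [238.  298.6] A [274.6 193.6] [ 0.46888637 -0.24414831  0.008     ]
[[ 0.516 -0.199  0.032]
 [ 0.513 -0.21   0.034]
 [ 0.518 -0.199  0.035]
 [ 0.521 -0.209  0.038]
 [ 0.519 -0.205  0.038]
 [ 0.517 -0.21   0.039]
 [ 0.519 -0.208  0.039]
 [ 0.48  -0.183  0.04 ]
 [ 0.457 -0.184  0.042]
 [ 0.482 -0.185  0.043]
 [ 0.481 -0.183  0.043]
 [ 0.486 -0.185  0.045]
 [ 0.486 -0.183  0.045]
 [ 0.455 -0.183  0.046]
 [ 0.479 -0.181  0.046]
 [ 0.461 -0.181  0.046]
 [ 0.457 -0.182  0.047]
 [ 0.488 -0.186  0.048]
 [ 0.45  -0.182  0.048]
 [ 0.49  -0.184  0.049]]
```

View pics/s3.png

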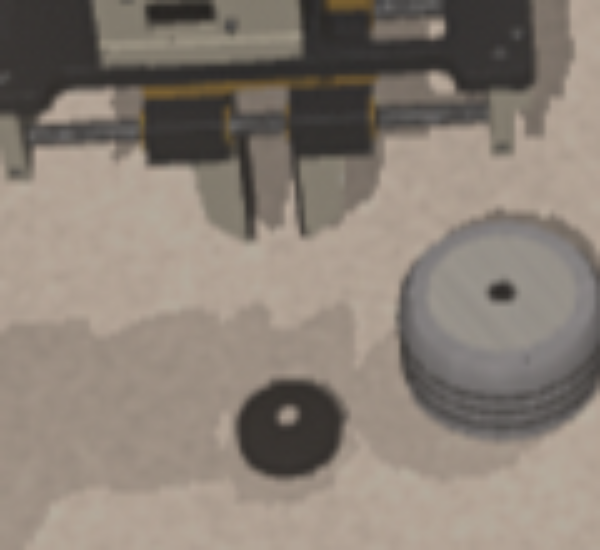

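The adapter has not moved. The fingertips at side pixel (235,262) are about 35 mm above the desk even though the state reads z = 7 mm, so they passed over it. I'll check this by lowering in small steps here, over free desk, and watching the force.

Emit:
jog_arm(motion=[[0, 0, 0.002, 0, 0.18], [0, 0, 0.004, 0, 0.18], [0, 0, 0.006, 0, 0.18], [0, 0, 0.007, 0, 0.18], [0, 0, 0.007, 0, 0.18]])

```text
time: 2.8
position: [0.4709, -0.1756, -0.0004]
tool_rot: [-3.141, -0.0, 1.534]
contact_force: [-0.5, -0.1, 0.2]
width: 0.0163
grasp_force: 0.0
```

```bash
cat >> h.py <<'E'
def tipz(save=None):
    s=observe();t=s["position"];c=calibration("side");p,d=grab_frame("side")
    T=c["world_from_camera"];K=c["intrinsics"];v,u=np.mgrid[:420,:560]
    P=np.stack([(u-K[0,2])/K[0,0]*d,(v-K[1,2])/K[1,1]*d,d],-1)@T[:3,:3].T+T[:3,3]
    m=(d>0)&(abs(P[...,1]-t[1])<.03)&(abs(P[...,0]-t[0])<.03)&(P[...,2]>.006)&(P[...,2]<.12)
    Q=P[m];Q=Q[Q[:,2].argsort()];print("tips",np.round(Q[:24:3],3).tolist())
    if save:cv2.imwrite(save,cv2.resize(p[200:330,170:320,::-1],None,fx=4,fy=4))
    return p
E
python3 -c "
from h import *
go(.485,.304,.005,88.4);tipz()"
```

```text
t 2.8 pos [ 4.709e-01 -1.756e-01 -4.000e-04] yaw 87.89 w 0.016 f [-0.5 -0.1  0.2]
shift [ 0.4798 -0.0035 -0.0054 -0.5096]
tips [[0.461, -0.184, 0.029], [0.456, -0.185, 0.032], [0.461, -0.185, 0.033], [0.478, -0.188, 0.035], [0.462, -0.167, 0.035], [0.46, -0.186, 0.036], [0.462, -0.172, 0.036], [0.485, -0.187, 0.036]]
```

Emit:
jog_arm(motion=[[0, 0, 0.004, 0, 0.18], [0, 0, 0.008, 0, 0.18], [0, 0, 0.012, 0, 0.18], [0, 0, 0.015, 0, 0.18], [0, 0, 0.015, 0, 0.18]])

```text
time: 3.27
position: [0.4706, -0.1751, -0.0158]
tool_rot: [-3.14, -0.001, 1.535]
contact_force: [0.7, 0.2, 0.2]
width: 0.0167
grasp_force: 0.0
```

```bash
python3 -c "
from h import *
go(.485,.304,.005,88.4);tipz()"
```

```text
t 3.27 pos [ 0.4706 -0.1751 -0.0158] yaw 87.93 w 0.017 f [0.7 0.2 0.2]
shift [ 0.4793 -0.0029 -0.0208 -0.4685]
tips [[0.479, -0.184, 0.016], [0.46, -0.184, 0.018], [0.456, -0.184, 0.019], [0.483, -0.185, 0.02], [0.46, -0.184, 0.021], [0.479, -0.186, 0.022], [0.459, -0.186, 0.023], [0.455, -0.186, 0.024]]
```

Emit:
jog_arm(motion=[[0, 0, 0.003, 0, 0.18], [0, 0, 0.006, 0, 0.18], [0, 0, 0.009, 0, 0.18], [0, 0, 0.01, 0, 0.18], [0, 0, 0.01, 0, 0.18]])

```text
time: 3.73
position: [0.4709, -0.1752, -0.0253]
tool_rot: [-3.141, -0.0, 1.535]
contact_force: [-0.7, 0.2, -0.7]
width: 0.0164
grasp_force: 0.0
```

Emit:
jog_arm(motion=[[0, 0, 0.001, 0, 0.18], [0, 0, 0.001, 0, 0.18], [0, 0, 0.002, 0, 0.18], [0, 0, 0.002, 0, 0.18]])

```text
time: 4.07
position: [0.4711, -0.1753, -0.027]
tool_rot: [3.142, 0.0, 1.535]
contact_force: [0.6, 0.4, -0.4]
width: 0.0164
grasp_force: 0.0
```

```bash
python3 -c "
from h import *
go(.485,.304,.005,88.4);tipz()"
```

```text
t 4.07 pos [ 0.4711 -0.1753 -0.027 ] yaw 87.93 w 0.016 f [ 0.6  0.4 -0.4]
shift [ 0.4795 -0.0034 -0.032  -0.4669]
tips [[0.48, -0.186, 0.006], [0.457, -0.187, 0.008], [0.484, -0.186, 0.01], [0.459, -0.189, 0.01], [0.452, -0.184, 0.011], [0.48, -0.185, 0.011], [0.489, -0.186, 0.012], [0.49, -0.185, 0.013]]
```

Emit:
jog_arm(motion=[[0, 0, 0.001, 0, 0.18], [0, 0, 0.001, 0, 0.18], [0, 0, 0.002, 0, 0.18], [0, 0, 0.002, 0, 0.18]])

```text
time: 4.45
position: [0.4711, -0.1753, -0.0291]
tool_rot: [-3.141, 0.0, 1.535]
contact_force: [-0.7, -0.2, 0.2]
width: 0.0165
grasp_force: 0.0
```

Emit:
jog_arm(motion=[[0, 0, 0.001, 0, 0.18], [0, 0, 0.001, 0, 0.18]])

```text
time: 4.62
position: [0.471, -0.1753, -0.0301]
tool_rot: [-3.141, -0.0, 1.535]
contact_force: [0.1, 0.6, 0.1]
width: 0.0163
grasp_force: 0.0
```

Emit:
jog_arm(motion=[[0, 0, 0.001, 0, 0.18], [0, 0, 0.001, 0, 0.18]])

```text
time: 4.78
position: [0.4711, -0.1753, -0.0311]
tool_rot: [-3.141, -0.0, 1.535]
contact_force: [0.1, -0.5, -0.3]
width: 0.0167
grasp_force: 0.0
```

```bash
python3 -c "
from h import *
go(.485,.304,.005,88.4);tipz()"
```

```text
t 4.78 pos [ 0.4711 -0.1753 -0.0311] yaw 87.94 w 0.017 f [ 0.1 -0.5 -0.3]
shift [ 0.4795 -0.0033 -0.0361 -0.4633]
tips [[0.459, -0.188, 0.006], [0.457, -0.188, 0.007], [0.459, -0.184, 0.007], [0.457, -0.187, 0.008], [0.48, -0.185, 0.008], [0.454, -0.188, 0.009], [0.489, -0.184, 0.009], [0.448, -0.186, 0.011]]
```

The tip sits about 31 mm above the reported z, so I'll work at a reported z of about -0.028. Next I'll lift, go back over the adapter and come down behind it.

Emit:
jog_arm(motion=[[0, 0, -0.035, 0, 0.18], [-0.03, 0, -0.035, 0, 0.18], [-0.07, 0, -0.035, 0, 0.18], [-0.114, 0, -0.035, 0, 0.18], [-0.114, 0, -0.035, 0, 0.18]])

```text
time: 5.25
position: [0.4678, -0.2962, 0.0049]
tool_rot: [3.138, 0.005, 1.531]
contact_force: [-0.5, -0.1, 0.1]
width: 0.0166
grasp_force: 0.0
```

Emit:
jog_arm(motion=[[0, 0, 0.01, 0, 0.18], [0, 0, 0.02, 0, 0.18], [0, 0, 0.028, 0, 0.18], [0, 0, 0.032, 0, 0.18], [0, 0, 0.032, 0, 0.18]])

```text
time: 5.67
position: [0.4663, -0.2873, -0.0296]
tool_rot: [-3.139, -0.002, 1.536]
contact_force: [-0.7, -0.3, 0.3]
width: 0.0165
grasp_force: 0.0
```

```bash
python3 -c "
from h import *
go(.485,.304,-.028,88.4)"
```

```text
t 5.67 pos [ 0.4663 -0.2873 -0.0296] yaw 88.02 w 0.017 f [-0.7 -0.3  0.3]
shift [ 0.5916 -0.0017 -0.0016 -0.3769]
```

Emit:
jog_arm(motion=[[0, 0.003, -0.001, 0, 0.18], [0.008, 0.003, -0.001, 0, 0.18], [0.018, 0.003, -0.001, 0, 0.18], [0.03, 0.003, -0.001, 0, 0.18], [0.044, 0.003, -0.001, 0, 0.18]])

```text
time: 6.08
position: [0.4717, -0.2441, -0.0267]
tool_rot: [3.141, 0.0, 1.535]
contact_force: [-0.6, 0.3, 0.8]
width: 0.0166
grasp_force: 0.1
```

Emit:
jog_arm(motion=[[0.014, 0, 0, 0, 0.18], [0.028, 0, 0, 0, 0.18], [0.042, 0, 0, 0, 0.18], [0.056, 0, 0, 0, 0.18], [0.07, 0, 0, 0, 0.18]])

```text
time: 6.5
position: [0.4742, -0.1738, -0.0269]
tool_rot: [3.141, 0.0, 1.535]
contact_force: [0.7, -0.4, -0.2]
width: 0.0165
grasp_force: 0.1
```

```bash
python3 -c "
from h import *
go(.485,.304,-.028,88.4)
for n in('side','top'):
  p,d=grab_frame(n); print([(o[0],o[1],o[5][:2]) for o in adapters(n,p)])
  b=np.load(n+'0.npz')['p'];m=cv2.imwrite('pics/x_'+n+'.png',p[...,::-1])
"
```

```text
t 6.5 pos [ 0.4742 -0.1738 -0.0269] yaw 87.95 w 0.016 f [ 0.7 -0.4 -0.2]
shift [ 0.4779 -0.0063  0.0011 -0.45  ]
[(25, 13, [-0.2731, 1.1426]), (196, 57, [0.3641, 0.7157]), (274, 195, [0.5577, 0.0333]), (243, 262, [0.4829, -0.1536])]
[(290, 162, [0.647, -0.0587]), (246, 202, [0.5593, 0.038])]
```

View pics/x_side.png

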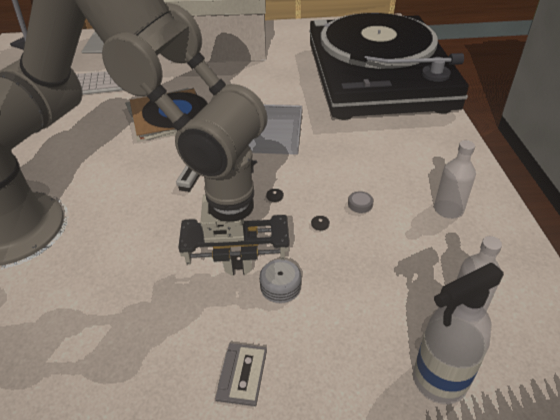

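The adapter now travels with the fingers, at about (238,262), and the weight is still at (281,280). Before entering the tray I'll check how high the gripper's underside is, since it has to clear the rims.

```bash
python3 -c "
from h import *
p,d=grab_frame('side');t=observe()['position'];c=calibration('side');T=c['world_from_camera'];K=c['intrinsics'];v,u=np.mgrid[:420,:560]
P=np.stack([(u-K[0,2])/K[0,0]*d,(v-K[1,2])/K[1,1]*d,d],-1)@T[:3,:3].T+T[:3,3]
for x in np.arange(.35,.60,.01):
  m=(d>0)&(abs(P[...,0]-x)<.005)&(abs(P[...,1]-t[1])<.06)&(P[...,2]>.007)
  Q=P[m]
  if len(Q): i=Q[:,2].argsort()[:3]; print(round(x,2),np.round(Q[i,1:],3).tolist())
b=np.load('side0.npz')
for nm,(px,py) in dict(w=(281,270)).items(): print(nm,[np.round(q[py,px],4) for q in(b['d'],d)])
"
```

```text
0.35 [[-0.17, 0.394], [-0.176, 0.394], [-0.173, 0.394]]
0.36 [[-0.174, 0.391], [-0.177, 0.391], [-0.179, 0.392]]
0.37 [[-0.179, 0.39], [-0.181, 0.392], [-0.182, 0.392]]
0.38 [[-0.205, 0.079], [-0.206, 0.094], [-0.207, 0.095]]
0.39 [[-0.205, 0.071], [-0.192, 0.072], [-0.206, 0.072]]
0.4 [[-0.201, 0.084], [-0.201, 0.084], [-0.202, 0.084]]
0.41 [[-0.199, 0.081], [-0.2, 0.082], [-0.201, 0.082]]
0.42 [[-0.2, 0.08], [-0.202, 0.082], [-0.201, 0.082]]
0.43 [[-0.209, 0.078], [-0.208, 0.08], [-0.207, 0.081]]
0.44 [[-0.207, 0.076], [-0.208, 0.076], [-0.208, 0.077]]
0.45 [[-0.182, 0.014], [-0.184, 0.014], [-0.182, 0.015]]
0.46 [[-0.184, 0.007], [-0.185, 0.008], [-0.182, 0.008]]
0.47 [[-0.163, 0.007], [-0.158, 0.007], [-0.158, 0.008]]
0.48 [[-0.185, 0.008], [-0.182, 0.008], [-0.141, 0.008]]
0.49 [[-0.185, 0.007], [-0.184, 0.009], [-0.185, 0.01]]
0.5 [[-0.183, 0.015], [-0.184, 0.017], [-0.187, 0.018]]
0.51 [[-0.23, 0.007], [-0.221, 0.007], [-0.221, 0.011]]
0.52 [[-0.234, 0.011], [-0.232, 0.018], [-0.233, 0.022]]
0.53 [[-0.204, 0.036], [-0.227, 0.036], [-0.202, 0.036]]
0.54 [[-0.232, 0.035], [-0.18, 0.035], [-0.221, 0.036]]
0.55 [[-0.222, 0.035], [-0.196, 0.036], [-0.224, 0.036]]
0.56 [[-0.193, 0.034], [-0.184, 0.035], [-0.184, 0.035]]
0.57 [[-0.219, 0.035], [-0.224, 0.035], [-0.195, 0.036]]
0.58 [[-0.232, 0.009], [-0.23, 0.009], [-0.229, 0.011]]
0.59 [[-0.22, 0.011], [-0.218, 0.018], [-0.221, 0.018]]
w [np.float32(0.9231), np.float32(0.924)]
```

The underside is at about 71 mm, so it clears the rims. I'll keep pushing.

Emit:
jog_arm(motion=[[0.014, 0, 0, 0, 0.18], [0.028, 0, 0, 0, 0.18], [0.042, 0, 0, 0, 0.18], [0.056, -0.001, 0, 0, 0.18], [0.07, -0.001, 0, 0, 0.18]])

```text
time: 7.07
position: [0.4759, -0.1056, -0.027]
tool_rot: [3.141, 0.0, 1.534]
contact_force: [-0.0, 0.1, -0.4]
width: 0.0163
grasp_force: 0.1
```

Emit:
jog_arm(motion=[[0.014, 0, 0, 0, 0.18], [0.028, 0, 0, 0, 0.18], [0.042, 0, 0, 0, 0.18], [0.056, -0.001, 0, 0, 0.18], [0.07, -0.001, 0, 0, 0.18]])

```text
time: 7.48
position: [0.4775, -0.0355, -0.027]
tool_rot: [3.141, 0.0, 1.534]
contact_force: [-0.2, 0.1, 0.3]
width: 0.0166
grasp_force: 0.1
```

Emit:
jog_arm(motion=[[0.014, 0, 0, 0, 0.18], [0.028, 0, 0, 0, 0.18], [0.042, 0, 0, 0, 0.18], [0.056, -0.001, 0, 0, 0.18], [0.07, -0.001, 0, 0, 0.18]])

```text
time: 7.9
position: [0.4791, 0.0345, -0.027]
tool_rot: [3.141, 0.0, 1.534]
contact_force: [-0.4, -0.6, 0.1]
width: 0.0166
grasp_force: 0.1
```

```bash
python3 -c "
from h import *
go(.485,.304,-.028,88.4)
p,d=grab_frame('side'); print([(o[0],o[1],o[5][:2]) for o in adapters('side',p)])
cv2.imwrite('pics/s5.png',cv2.resize(p[80:260,150:350,::-1],None,fx=3,fy=3))
"
```

```text
t 7.9 pos [ 0.4791  0.0345 -0.027 ] yaw 87.89 w 0.017 f [-0.4 -0.6  0.1]
shift [ 0.2695 -0.0041  0.001  -0.5102]
[(190, 12, [0.3308, 1.0771]), (179, 34, [0.3031, 0.8884]), (200, 56, [0.3797, 0.7207]), (274, 194, [0.5578, 0.035])]
```

View pics/s5.png

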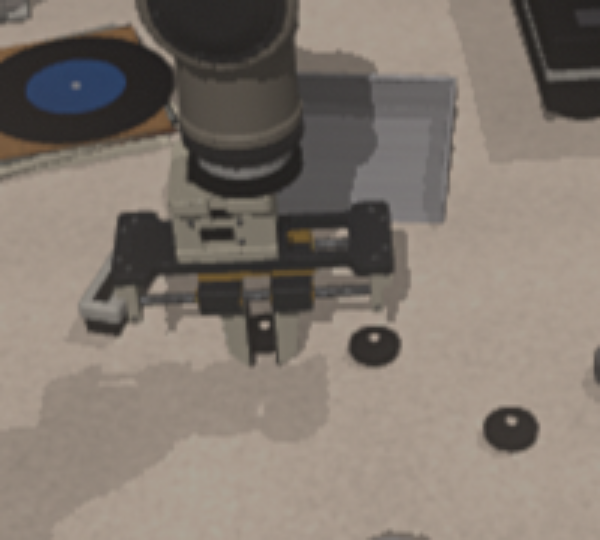

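The adapter is nested between the fingers, with its hole visible at crop (264,325), and it slides along. The other two are untouched.

Emit:
jog_arm(motion=[[0.014, 0, 0, 0, 0.18], [0.028, 0, 0, 0, 0.18], [0.042, 0, 0, 0, 0.18], [0.056, -0.001, 0, 0, 0.18], [0.07, -0.001, 0, 0, 0.18]])

```text
time: 8.37
position: [0.4807, 0.1044, -0.027]
tool_rot: [3.141, 0.0, 1.534]
contact_force: [-0.5, 1.0, 0.7]
width: 0.0164
grasp_force: 0.1
```

Emit:
jog_arm(motion=[[0.014, 0, 0, 0, 0.18], [0.028, 0, 0, 0, 0.18], [0.042, 0, 0, 0, 0.18], [0.056, -0.001, 0, 0, 0.18], [0.07, -0.001, 0, 0, 0.18]])

```text
time: 8.78
position: [0.4823, 0.1745, -0.027]
tool_rot: [3.141, 0.0, 1.534]
contact_force: [-0.3, -0.4, 0.8]
width: 0.0164
grasp_force: 0.1
```

Emit:
jog_arm(motion=[[0.014, 0, 0, 0, 0.18], [0.028, 0, 0, 0, 0.18], [0.042, 0, 0, 0, 0.18], [0.056, 0, 0, 0, 0.18], [0.07, 0, 0, 0, 0.18]])

```text
time: 9.2
position: [0.485, 0.2446, -0.027]
tool_rot: [3.141, 0.0, 1.534]
contact_force: [0.7, -0.5, 0.3]
width: 0.0168
grasp_force: 0.1
```

Emit:
jog_arm(motion=[[0.013, 0, 0, 0, 0.18], [0.024, 0, 0, 0, 0.18], [0.033, 0, 0, 0, 0.18], [0.039, 0, 0, 0, 0.18], [0.042, 0, 0, 0, 0.18]])

```text
time: 9.62
position: [0.4858, 0.2872, -0.0271]
tool_rot: [3.141, 0.0, 1.535]
contact_force: [0.3, -1.4, 0.2]
width: 0.0165
grasp_force: 0.1
```

Emit:
jog_arm(motion=[[-0.01, 0, 0, 0, 0.18], [-0.02, 0, -0.02, 0, 0.18], [-0.03, 0, -0.05, 0, 0.18], [-0.06, 0, -0.06, 0, 0.18], [-0.1, 0, -0.06, 0, 0.18]])

```text
time: 10.03
position: [0.4841, 0.1866, 0.0358]
tool_rot: [3.136, -0.002, 1.537]
contact_force: [1.0, -1.3, -0.3]
width: 0.0165
grasp_force: 0.0
```

```bash
python3 -c "
from h import *
# A: start 48mm behind (.559,.037) along dir to (.590,.305)
a=np.array([.5585,.0375]);e=np.array([.592,.318]);D=(e-a)/np.linalg.norm(e-a);print(a-.05*D,e-.026*D,np.degrees(np.arctan2(D[1],D[0])))
q=a-.05*D;go(q[0],q[1],.0,np.degrees(np.arctan2(D[1],D[0])))
for n in('side','top'):
  p,d=grab_frame(n); print([(o[0],o[1],o[5][:2]) for o in adapters(n,p)])
"
```

```text
[ 0.55257066 -0.01214718] [0.58891674 0.29218346] 83.18944690142692
t 10.03 pos [0.4841 0.1866 0.0358] yaw 88.08 w 0.017 f [ 1.  -1.3 -0.3]
shift [-0.1963  0.0751  0.0358  4.8891]
[(152, 16, [0.1988, 1.057]), (244, 112, [0.5045, 0.3809])]
[(290, 162, [0.647, -0.0587]), (246, 202, [0.5593, 0.038])]
```

Emit:
jog_arm(motion=[[-0.04, 0.015, 0, 1, 0.18], [-0.08, 0.03, 0, 2, 0.18], [-0.12, 0.045, 0, 3, 0.18], [-0.16, 0.06, 0, 4, 0.18], [-0.196, 0.075, 0, 4.9, 0.18]])

```text
time: 10.55
position: [0.5491, -0.0129, 0.0328]
tool_rot: [-3.141, 0.0, 1.448]
contact_force: [0.6, -0.0, -0.0]
width: 0.0165
grasp_force: 0.0
```

Emit:
jog_arm(motion=[[0, 0, 0.01, 0, 0.18], [0, 0, 0.03, 0, 0.18], [0, 0, 0.05, 0, 0.18], [0, 0, 0.06, 0, 0.18], [0, 0, 0.06, 0, 0.18]])

```text
time: 10.97
position: [0.5473, -0.0105, -0.0294]
tool_rot: [-3.136, -0.0, 1.449]
contact_force: [-0.2, -0.6, -0.1]
width: 0.0167
grasp_force: 0.0
```

```bash
python3 -c "
from h import *
go(.589,.292,-.028,83.2); go(.5528,-.010,-.028,83.2)
p,d=grab_frame('side'); print([(o[0],o[1],o[5][:2]) for o in adapters('side',p)])
p,d=grab_frame('top'); cv2.imwrite('pics/x.png',p[100:300,60:320,::-1])
"
```

```text
t 10.97 pos [ 0.5473 -0.0105 -0.0294] yaw 83.01 w 0.017 f [-0.2 -0.6 -0.1]
shift [ 0.3053  0.0046 -0.0014 -0.19  ]
t 10.97 pos [ 0.5473 -0.0105 -0.0294] yaw 83.01 w 0.017 f [-0.2 -0.6 -0.1]
shift [ 0.0012  0.0054 -0.0014 -0.19  ]
[(155, 16, [0.2074, 1.0604]), (227, 22, [0.4663, 0.9715]), (217, 49, [0.4315, 0.7637]), (240, 70, [0.4995, 0.6144])]
```

View pics/x.png

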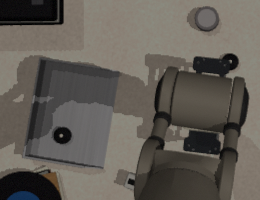

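The first adapter lies in the tray at top pixel (122,235). Now I'll push the second, correcting 5 mm sideways first.

Emit:
jog_arm(motion=[[0, 0.005, -0.0015, 0, 0.18], [0.008, 0.005, -0.0015, 0, 0.18], [0.018, 0.005, -0.0015, 0, 0.18], [0.03, 0.005, -0.0015, 0, 0.18], [0.044, 0.005, -0.0015, 0, 0.18]])

```text
time: 11.48
position: [0.5601, 0.0338, -0.025]
tool_rot: [3.141, 0.0, 1.449]
contact_force: [-0.4, 0.1, 0.3]
width: 0.0165
grasp_force: 0.1
```

```bash
python3 -c "
from h import *
go(.589,.292,-.028,83.2)"
```

```text
t 11.48 pos [ 0.5601  0.0338 -0.025 ] yaw 83.03 w 0.016 f [-0.4  0.1  0.3]
shift [ 0.2598 -0.0027  0.003  -0.1667]
```

Emit:
jog_arm(motion=[[0.014, 0, 0.001, 0, 0.18], [0.028, 0, 0.002, 0, 0.18], [0.042, 0, 0.002, 0, 0.18], [0.056, 0, 0.002, 0, 0.18], [0.07, -0.001, 0.002, 0, 0.18]])

```text
time: 11.9
position: [0.5676, 0.1038, -0.0274]
tool_rot: [3.141, 0.0, 1.45]
contact_force: [-0.6, 0.1, -0.0]
width: 0.0164
grasp_force: 0.1
```

Emit:
jog_arm(motion=[[0.014, 0, 0, 0, 0.18], [0.028, 0, 0, 0, 0.18], [0.042, 0, 0, 0, 0.18], [0.056, -0.001, 0, 0, 0.18], [0.07, -0.001, 0, 0, 0.18]])

```text
time: 12.32
position: [0.5748, 0.173, -0.0275]
tool_rot: [-3.141, 0.0, 1.449]
contact_force: [0.0, -0.9, -0.7]
width: 0.0166
grasp_force: 0.1
```

Emit:
jog_arm(motion=[[0.014, 0, 0, 0, 0.18], [0.028, 0, 0, 0, 0.18], [0.042, 0, 0, 0, 0.18], [0.056, -0.001, 0, 0, 0.18], [0.07, -0.001, 0, 0, 0.18]])

```text
time: 12.73
position: [0.5823, 0.2427, -0.0276]
tool_rot: [-3.141, 0.0, 1.449]
contact_force: [1.0, -0.3, 0.0]
width: 0.0165
grasp_force: 0.1
```

Emit:
jog_arm(motion=[[0.014, 0, 0, 0, 0.18], [0.026, 0, 0, 0, 0.18], [0.036, 0, 0, 0, 0.18], [0.043, 0, 0, 0, 0.18], [0.046, 0, 0, 0, 0.18]])

```text
time: 13.15
position: [0.588, 0.2881, -0.0276]
tool_rot: [3.141, -0.0, 1.45]
contact_force: [-0.3, -0.7, -0.4]
width: 0.0163
grasp_force: 0.1
```

Emit:
jog_arm(motion=[[-0.01, 0, 0, 0, 0.18], [-0.02, 0, -0.02, 0, 0.18], [-0.03, 0, -0.05, 0, 0.18], [-0.06, 0, -0.06, 0, 0.18], [-0.1, 0, -0.06, 0, 0.18]])

```text
time: 13.57
position: [0.5778, 0.1878, 0.0358]
tool_rot: [3.135, -0.002, 1.451]
contact_force: [0.5, -0.9, -0.3]
width: 0.0164
grasp_force: 0.0
```

```bash
python3 -c "
from h import *
a=np.array([.647,-.059]);e=np.array([.5205,.203])+.075*np.array([.168,.986])+.01*np.array([.986,-.168]);D=(e-a)/np.linalg.norm(e-a);y=np.degrees(np.arctan2(D[1],D[0]));print('end',e-.026*D,y)
q=a-.05*D;print(q);go(q[0],q[1],.03,y)
for n in('side','top'):
  p,d=grab_frame(n); print([(o[0],o[1],o[5][:2]) for o in adapters(n,p)])
"
```

```text
end [0.55068677 0.25044467] 107.28851331262344
[ 0.66185917 -0.10674102]
t 13.57 pos [0.5778 0.1878 0.0358] yaw 83.16 w 0.016 f [ 0.5 -0.9 -0.3]
shift [-2.82400e-01  1.18600e-01  5.80000e-03 -2.41307e+01]
[(152, 16, [0.1988, 1.057]), (286, 108, [0.6168, 0.3833])]
[(290, 162, [0.647, -0.0587]), (122, 235, [0.487, 0.3137])]
```

Emit:
jog_arm(motion=[[-0.035, 0.015, 0, -3, 0.18], [-0.07, 0.03, 0, -6, 0.18], [-0.105, 0.044, 0, -9, 0.18], [-0.14, 0.059, 0, -12, 0.18], [-0.175, 0.074, 0, -15, 0.18]])

```text
time: 14.08
position: [0.6276, 0.0024, 0.0324]
tool_rot: [-3.141, -0.0, 1.713]
contact_force: [1.0, -0.4, -0.0]
width: 0.0164
grasp_force: 0.0
```

```bash
python3 -c "
from h import *
go(.6619,-.1067,.03,107.3)"
```

```text
t 14.08 pos [0.6276 0.0024 0.0324] yaw 98.13 w 0.016 f [ 1.  -0.4 -0. ]
shift [-1.1290e-01  1.8500e-02  2.4000e-03 -9.1675e+00]
```

Emit:
jog_arm(motion=[[-0.03, 0.005, 0, -3, 0.18], [-0.06, 0.01, 0, -6, 0.18], [-0.09, 0.014, 0, -9, 0.18], [-0.113, 0.018, 0, -9.2, 0.18], [-0.113, 0.018, 0, -9.2, 0.18]])

```text
time: 14.5
position: [0.662, -0.1104, 0.0322]
tool_rot: [3.141, 0.002, 1.866]
contact_force: [0.7, 0.1, -0.5]
width: 0.0163
grasp_force: 0.0
```

Emit:
jog_arm(motion=[[0, 0, 0.015, 0, 0.18], [0, 0, 0.035, 0, 0.18], [0, 0, 0.052, 0, 0.18], [0, 0, 0.059, 0, 0.18], [0, 0, 0.059, 0, 0.18]])

```text
time: 14.92
position: [0.6596, -0.1039, -0.0287]
tool_rot: [-3.138, -0.003, 1.871]
contact_force: [-0.4, 0.4, -0.5]
width: 0.0166
grasp_force: 0.0
```

```bash
python3 -c "
from h import *
go(.6619,-.1067,-.028,107.3); go(.5507,.2505,-.028,107.3)
p,d=grab_frame('side'); print([(o[0],o[1],o[5][:2]) for o in adapters('side',p)])"
```

```text
t 14.92 pos [ 0.6596 -0.1039 -0.0287] yaw 107.21 w 0.017 f [-0.4  0.4 -0.5]
shift [-0.0034  0.0014 -0.0007 -0.0914]
t 14.92 pos [ 0.6596 -0.1039 -0.0287] yaw 107.21 w 0.017 f [-0.4  0.4 -0.5]
shift [ 0.3707  0.0008 -0.0007 -0.0914]
[(282, 80, [0.6227, 0.536]), (310, 99, [0.6876, 0.4246]), (328, 226, [0.6604, -0.0764])]
```

Emit:
jog_arm(motion=[[0, 0, 0, 0, 0.18], [0.008, 0, 0.001, 0, 0.18], [0.018, 0, 0.001, 0, 0.18], [0.03, 0, 0.001, 0, 0.18], [0.044, 0, 0.001, 0, 0.18]])

```text
time: 15.38
position: [0.6484, -0.0611, -0.0269]
tool_rot: [3.141, 0.0, 1.872]
contact_force: [-0.0, -0.5, -0.3]
width: 0.0163
grasp_force: 0.1
```

Emit:
jog_arm(motion=[[0.014, 0, 0, 0, 0.18], [0.028, 0, 0, 0, 0.18], [0.042, 0, 0, 0, 0.18], [0.056, 0, 0, 0, 0.18], [0.07, 0, 0, 0, 0.18]])

```text
time: 15.8
position: [0.6274, 0.0061, -0.0274]
tool_rot: [3.142, 0.0, 1.872]
contact_force: [-0.1, 0.2, 0.2]
width: 0.0167
grasp_force: 0.1
```

```bash
python3 -c "
from h import *
go(.5507,.2505,-.028,107.3)
p,d=grab_frame('side'); print([(o[0],o[1],o[5][:2]) for o in adapters('side',p)])
cv2.imwrite('pics/s6.png',cv2.resize(p[80:260,200:400,::-1],None,fx=3,fy=3))"
```

```text
t 15.8 pos [ 0.6274  0.0061 -0.0274] yaw 107.26 w 0.017 f [-0.1  0.2  0.2]
shift [ 0.2561 -0.0007  0.0006 -0.0425]
[(262, 48, [0.5765, 0.7573]), (322, 178, [0.671, 0.0783]), (304, 190, [0.6253, 0.043])]
```

View pics/s6.png

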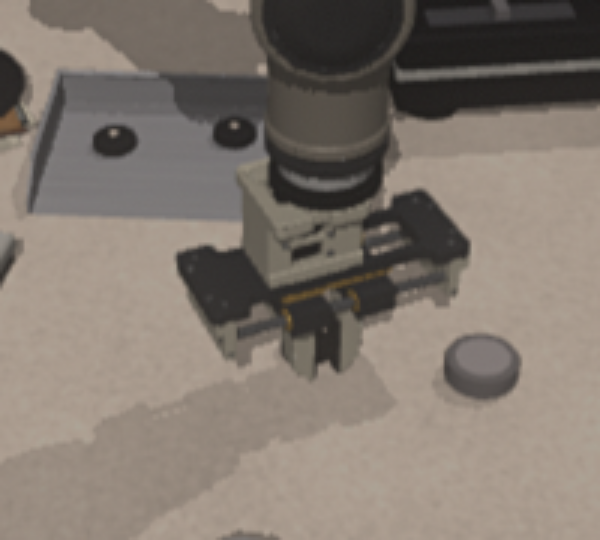

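Two adapters are in the tray at crop (113,140) and (235,132). The third is nested between the fingers at (325,335). I'll push it the remaining 0.256 m.

Emit:
jog_arm(motion=[[0.014, 0, 0, 0, 0.18], [0.028, 0, 0, 0, 0.18], [0.042, 0, 0, 0, 0.18], [0.056, 0, 0, 0, 0.18], [0.07, 0, 0, 0, 0.18]])

```text
time: 16.27
position: [0.6066, 0.0727, -0.0275]
tool_rot: [-3.141, 0.0, 1.872]
contact_force: [0.0, 0.4, -0.3]
width: 0.0163
grasp_force: 0.1
```

Emit:
jog_arm(motion=[[0.014, 0, 0, 0, 0.18], [0.028, 0, 0, 0, 0.18], [0.042, 0, 0, 0, 0.18], [0.056, 0, 0, 0, 0.18], [0.07, 0, 0, 0, 0.18]])

```text
time: 16.68
position: [0.5859, 0.1396, -0.0275]
tool_rot: [-3.142, 0.0, 1.872]
contact_force: [0.3, -0.0, 0.7]
width: 0.017
grasp_force: 0.1
```

Emit:
jog_arm(motion=[[0.014, 0, 0, 0, 0.18], [0.028, 0, 0, 0, 0.18], [0.042, 0, 0, 0, 0.18], [0.056, 0, 0, 0, 0.18], [0.07, 0, 0, 0, 0.18]])

```text
time: 17.1
position: [0.5652, 0.2064, -0.0275]
tool_rot: [-3.142, 0.0, 1.872]
contact_force: [0.4, -0.3, -0.6]
width: 0.0164
grasp_force: 0.1
```

Emit:
jog_arm(motion=[[0.013, 0, 0, 0, 0.18], [0.024, 0, 0, 0, 0.18], [0.033, 0, 0, 0, 0.18], [0.039, 0, 0, 0, 0.18], [0.042, 0, 0, 0, 0.18]])

```text
time: 17.52
position: [0.5529, 0.246, -0.0275]
tool_rot: [3.142, 0.0, 1.872]
contact_force: [0.4, -1.1, -0.7]
width: 0.0168
grasp_force: 0.1
```

Emit:
jog_arm(motion=[[-0.01, 0, 0, 0, 0.18], [-0.02, 0, -0.02, 0, 0.18], [-0.03, 0, -0.05, 0, 0.18], [-0.06, 0, -0.09, 0, 0.18], [-0.1, 0, -0.13, 0, 0.18]])

```text
time: 17.93
position: [0.5781, 0.1639, 0.0873]
tool_rot: [-3.141, 0.0, 1.873]
contact_force: [0.9, -0.1, 0.7]
width: 0.0161
grasp_force: 0.0
```

Emit:
jog_arm(motion=[[-0.04, 0, -0.02, 0, 0.18], [-0.08, 0, -0.04, 0, 0.18], [-0.12, 0, -0.04, 0, 0.18], [-0.16, 0, -0.04, 0, 0.18], [-0.16, 0, -0.04, 0, 0.18]])

```text
time: 18.35
position: [0.6275, 0.0033, 0.1265]
tool_rot: [3.14, 0.004, 1.864]
contact_force: [-0.7, 0.4, 0.5]
width: 0.0164
grasp_force: 0.0
```

```bash
python3 -c "
from h import *
go(.5507,.2505,-.028,107.3)
O=np.array([.5205,.203]);R=np.array([[.168,.986],[.986,-.168]])
P=[]
for n in('side','top'):
  p,d=grab_frame(n);P.append(p); print(n,[(o[0],o[1],o[5][:2],'depth/lat',np.round(R@(np.array(o[5][:2])-O),3)) for o in adapters(n,p)])
  b=np.load(n+'0.npz')['p']
  for nm,r in dict(top=dict(w=(340,183,46,46),g=(250,102,32,32),b=(180,268,54,34),c=(410,216,60,46)),side=dict(w=(256,256,50,48),g=(344,188,34,28),b=(174,154,36,38),c=(214,338,56,70)))[n].items():
    x,y,w,h=r;k=12;t=b[y:y+h,x:x+w];res=cv2.matchTemplate(p[y-k:y+h+k,x-k:x+w+k],t,cv2.TM_CCOEFF_NORMED);_,m,_,l=cv2.minMaxLoc(res);print(nm,round(m,2),l[0]-k,l[1]-k)
cv2.imwrite('pics/f.png',np.vstack(P)[::1,:,::-1][:, :].astype(np.uint8)[90:690,0:560])
"
```

```text
t 18.35 pos [0.6275 0.0033 0.1265] yaw 106.83 w 0.016 f [-0.7  0.4  0.5]
shift [ 0.2588 -0.0019  0.1545 -0.474 ]
side [(152, 16, [0.1969, 1.0572], 'depth/lat', array([ 0.788, -0.463]))]
w 1.0 0 0
g 1.0 0 0
b 1.0 0 0
c 1.0 0 0
top [(122, 188, [0.5913, 0.315], 'depth/lat', array([0.122, 0.051])), (184, 204, [0.5537, 0.1755], 'depth/lat', array([-0.022,  0.037])), (141, 209, [0.5443, 0.2713], 'depth/lat', array([0.071, 0.012])), (122, 235, [0.487, 0.3126], 'depth/lat', array([ 0.102, -0.051]))]
w 1.0 0 0
g 0.5 -12 -10
b 0.07 2 11
c 1.0 0 0
```

View pics/f.png

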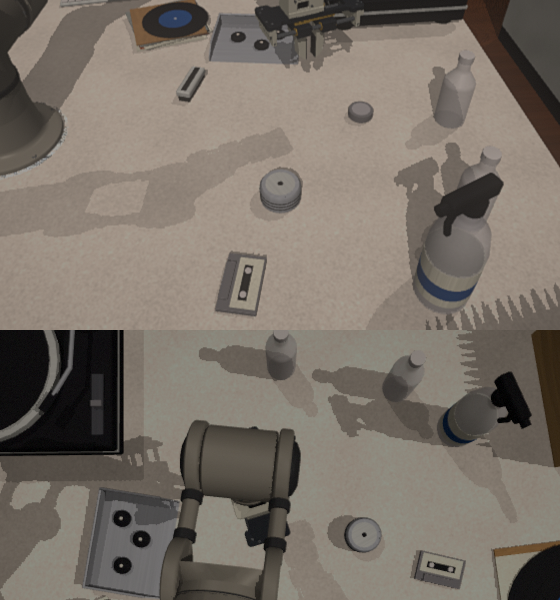

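The final pictures show all three adapters flat in the tray, 71 to 122 mm behind the front edge. The side-view check shows no shift in any of the four bystanders, and the arm is clear. I'm handing in.

```bash
python3 -c "
from rig import ctrl
print(ctrl.hand_in())"
```

```text
the job is handed in; nothing more can be done
None
```

All three adapters were swept flat into the tray, 71 to 122 mm behind its front edge. The bystanders had not moved in the final pictures, and the job was handed in at about 18 s with no verdict returned.

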